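# Hang the rack lifter on the drip stand and raise it

### The arm

A 7-joint arm with a two-finger parallel gripper is mounted at the origin on the work surface. World frame = base frame: x ahead of the robot, y to its left, z up, the work surface at z = 0. Lengths are in mm, angles in rad, forces in N, time in s.
With the tool pointing down it reaches from about 400 to 900 mm from the base axis. Payload 5.6 kg.
Tool frame: the origin (TCP) lies midway between the tips of the shut fingers; the grasp point (between the pads) lies 19 mm behind it; x points along the fingers, y is the direction in which the jaws open and shut, and the axes are right-handed (so a half turn about x gives the same grasp; the last joint's range is limited). The gripper opens to 92 mm and grips with 3 to 60 N. Pads are 20 mm wide; open, the fingers measure 128 mm over their backs; the gripper's body (75 mm by 189 mm) begins 69 mm behind the grasp point.
Start: joints at [-1.212, 0.468, -0.012, 1.603, 0.006, 1.071, -0.056], TCP at [254.24, 598.223, 214.592] pointing down, gripper open.
Joint ranges: [-2.53, 2.53], [-0.31, 2.02], [-1.57, 1.55], [0.28, 2.44], [-1.29, 4.43], [0.15, 1.84], [-2.92, 2.92]. Speed limits (rad/s): [2.57, 2.57, 3.14, 3.14, 3.14, 3.14, 3.14].

### API

Orientations are given as a rotation vector (axis times angle).
In Python, from cell import robot, grip, kin, viewer gives the robot as it stands. Calls block until the motion is done:
- robot.movep(position, orientation): joint-space move of the TCP to a pose.
- robot.servo_line(position, feed=150, rotation=None): straight line of the TCP; rotation=None keeps the orientation; feed is the mean speed in mm/s.
- robot.goto_joints(angles): joint-space move.
- grip(opening, newtons=None): opening from 0.0 (shut) to 1.0 (fully open); newtons is the grip in N (None keeps the last); returns when the fingers have stopped.
- robot.hold(seconds).
- kin.ik(position, orientation): joint angles nearest the present ones, or None.
- robot.observe(): the state.
- viewer.read_camera(name): name is "side" or "top"; returns the picture (420x560x3 uint8, red, green, blue); there is no depth.
- viewer.camera_info(name): a dict with "camera_matrix" (3x3 intrinsics, pixels), "R" (3x3) and "t" (3): a world point X has camera coordinates R X + t. Camera axes: x right, y down, z forward; pixel columns grow to the right and rows downward; lengths in mm; the calibration is good to about 2 mm. A picture is of the moment at which its call begins. camera_info takes no time and is no camera call.
A pose or a line that the arm cannot do raises robot.IKError and nothing moves.
- robot.job_done(): hands the job in, once; it reports no verdict.
Trained networks look in the newest picture that a camera, given by its name, has taken for a name from the list of things; names that differ only in an ending like _2 or _b are one class to them, and where a whole thing is asked for, a point or a joint stands for the part that bears it (a point fixed in the world has none). Each returns a list of dicts, best first, with "confidence" (0 to 1); they miss things now and then, are a little off and sometimes report something else, mostly with a low value. They report only what shows in the picture. A call takes as long as a camera call. They do not tell look-alikes from the thing itself.
- viewer.silhouettes(name, camera): "mask" (420x560 bool, what is visible of it).
- viewer.pinpoint(name, camera): "at" ([x, y, z] in mm, in the coordinates of the camera as it stood for that picture, good to about 4 mm: a listed point, or the origin of a listed thing).
The state is a dict: "t": time; "joints": joint angles; "joint_velocities": joint speeds; "joint_torque": joint torques, N m; "tcp_pos": TCP position; "tcp_rot": TCP orientation; "contact_force": force on the tool from outside, world axes, zero at the start; "wrist_torque": the same for the moment, N m; "grip_width": opening from 0.0 (shut) to 1.0 (fully open).
Only numpy, scipy, OpenCV 4.12 (cv2) and the standard library are available. Lean on these libraries where they do the work, as an engineer would, in place of code of your own. Each camera call takes 0.05 s, during which the arm holds its last target.

### The job

Hang the washed rack lifter astride the bar of the drip stand and let go of it. Then take the stand's black grip so that its red button is squeezed in, draw the bar up past the first stop to the second, as far as it goes, and finish still holding it up there with the button squeezed, the lifter hanging still and free on the bar so that a tray can be slid under. Leave the other things on the counter where they are.

Things in the scene. Friction and masses are not known exactly. Their poses are not given: they have to be found in the camera images.
- drip_stand: Telescopic stand bolted to the counter: dark foot 140 x 140 x 12 mm, grey upright outer tube 32 mm square with a black collar to 115 mm height. Origin on the counter on the tube's axis, z up. The steel inner tube slides up out of it and carries the bar and, above the bar, the black pull grip with its red button.
- bar_seat (a point): The place to hang on: point on the top line of the bar, 140 mm out from the tube's axis; y runs along the bar, away from the tube, z up. It rises with the bar.
- rail_lift: The sliding part: inner tube; level steel bar 14 mm thick, 225 mm out from the tube's axis to the stand's +y, with a black 24 mm ball at its end, its top 141 mm above the counter when home; and the black pull grip on the axis, 28 mm (x) by 36 (y), 150 to 214 mm above the counter when home. Origin on the axis, in the counter plane when home; axes as the stand's.
- red_button: The red button let into the +x face of the black pull grip, 24 mm wide, 46 tall, 7.5 mm proud. Origin on the tube's axis, in the counter plane when home; use grip_mid.
- grip_mid (a point): Middle of the grip with its button, 186 mm above the counter when home: on the axis but 3 mm to +x, halfway between the grip's -x face and the button's face at rest; axes as the stand's. Fingers closing along x here, one on the button and one on the opposite face, span 35.5 mm, 29.5 with the button fully in.
- release (a joint): Red button, 24 mm wide, 46 tall, on the pull grip's +x face, 7.5 mm proud. 0 out, 0.006 m fully in (pushed to the stand's -x); spring 4 N to start, 8 N fully in. Out, it locks the inner tube at home and at either stop (play 3 mm at home, up to 8 at a stop); 4 mm in or more, the tube is free and sinks by its weight unless held.
- lift (a joint): Height of the inner tube, m: 0 home, 0.05 first stop, 0.10 second stop, a hard end of travel. Lifting takes about 14 N at 0.05 m/s with the lifter hung.
- rack_lifter: Steel strap 30 mm wide (y), 4 thick, bent to an upturned U with a roof-shaped crown, standing on two outturned feet, 107 mm over all (x) by 50 (y); legs 63 mm apart inside (x). Black grip on top, 16 mm (x) by 36 (y), 96 to 142 mm above the feet. 0.16 kg. Origin between the feet, on the counter; y is the way the bar passes through the U, z up. Same turned half round.
- crown (a point): Underside of the lifter's crown at its peak, 95.5 mm above its feet, about where the bar's top bears when it hangs (it seats within 5 mm of bar_seat's height); axes as the lifter's.
- lifter_grip (a point): Middle of the lifter's black grip, 125 mm above its feet (17 mm below its top, 29 above the crown).
- jug: Bystander: clear plastic measuring jug with a handle, 110 mm across, 160 tall; origin under its middle.
- squeeze_bottle: Bystander: yellow squeeze bottle with a white cap, 52 mm across, 160 tall; origin under its middle.
- salt_jar: Bystander: small glass jar with a steel cap, 50 mm across, 75 tall; origin under its middle.
- steel_bowl: Bystander: round steel bowl, 170 mm across, 70 tall; origin under its middle.
- spatula: Bystander: spatula lying flat; origin under its middle.
- drip_tray: Bystander: shallow aluminium tray, 140 x 260 x 22 mm; origin under its middle.
- stick_blender: Bystander: black stick blender with a grey end cap, lying down, 58 mm thick, about 350 long; origin under its middle.
Mind the look-alikes: they are no part of the job. Leave any blue look-alike of the rack_lifter alone.

How it is judged:
By the outcome, as a careful person would: the job done as asked, in the order asked, and still so for the second after the job is handed in, while the arm keeps its last pose, push and grip.
It also fails if it takes over 54 s, if anything falls off the work surface, if the arm or the gripper's body presses on something with over 40 N, if the wrist force passes 120 N, or if a joint passes its speed limit or range.

## Working session

There is one attempt and no reset: what is moved stays moved. The work goes in short steps, each a Python script; the robot and the scene stay as the last script left them, time stands still between calls to the robot, and variables do not carry over. Pictures are saved under pics/ and viewed, and the job is handed in when it is done.

```bash
ls; mkdir -p pics; python3 - <<'E'
from cell import robot, grip, kin, viewer
import cv2, numpy as np
for c in ("side","top"):
    im=viewer.read_camera(c); cv2.imwrite(f"pics/{c}0.png",im[:,:,::-1])
    i=viewer.camera_info(c); print(c,np.round(i["camera_matrix"],1).tolist(),"pos",np.round(-np.array(i["R"]).T@i["t"]),np.round(i["R"],2).tolist())
    for n in ("rack_lifter","drip_stand","bar_seat","grip_mid","crown","lifter_grip","rail_lift"):
        R=np.array(i["R"]);t=np.array(i["t"]);K=np.array(i["camera_matrix"])
        for d in viewer.pinpoint(n,c):
            a=np.array(d["at"]);p=K@a;print(n,round(d["confidence"],2),np.round(R.T@(a-t)),np.round(p[:2]/p[2]))
print(robot.observe())
E
```

```text
pics
side [[461.6, 0.0, 280.2], [0.0, 461.6, 208.1], [0.0, 0.0, 1.0]] pos [ -84. -794.  945.] [[0.79, -0.61, -0.01], [-0.38, -0.48, -0.79], [0.48, 0.63, -0.61]]
rack_lifter 0.78 [508. 310.  -0.] [223. 207.]
rack_lifter 0.57 [523. 150.   1.] [254. 229.]
rack_lifter 0.43 [588. -35. 138.] [308. 216.]
drip_stand 0.68 [ 599. -178.   -2.] [343. 278.]
bar_seat 0.91 [583. -33. 140.] [307. 216.]
grip_mid 0.94 [ 602. -177.  187.] [349. 226.]
crown 0.74 [511. 309.  93.] [221. 184.]
crown 0.74 [519. 155.  91.] [250. 206.]
crown 0.49 [ 359. -356.   -2.] [322. 370.]
lifter_grip 0.77 [519. 150. 124.] [251. 199.]
lifter_grip 0.61 [506. 309. 124.] [219. 177.]
rail_lift 0.74 [ 792. -184.    1.] [392. 249.]
top [[528.2, 0.0, 274.7], [0.0, 528.2, 207.6], [0.0, 0.0, 1.0]] pos [ 328.   64. 1610.] [[0.01, -1.0, 0.0], [-0.99, -0.01, -0.15], [0.15, -0.0, -0.99]]
rack_lifter 0.81 [521. 151.   1.] [245. 222.]
rack_lifter 0.57 [510. 317.   0.] [190. 225.]
rack_lifter 0.46 [613. 475.   2.] [140. 192.]
rack_lifter 0.32 [ 795. -186.   -0.] [353. 136.]
drip_stand 0.75 [ 601. -172.    1.] [350. 197.]
drip_stand 0.57
[... 355 characters left out ...]
s': array([-1.21201753,  0.46745052, -0.01158437,  1.6027118 ,  0.00600416,
        1.07141328, -0.05626861]), 'joint_velocities': array([-3.00909593e-04,  1.37341788e-03, -5.31642449e-05,  1.11540692e-03,
        1.56944310e-04, -4.57103252e-04, -2.30229861e-04]), 'joint_torque': array([-7.17843650e-04, -5.20345044e+01, -1.31138219e-02, -2.44046313e+01,
       -5.67025132e-02,  1.10872803e-02,  1.84963289e-05]), 'tcp_pos': array([254.23729343, 598.21794807, 214.61959784]), 'tcp_rot': array([ 0.31524448,  1.54765713, -0.31517565]), 'contact_force': array([-0.49366913,  0.44461341,  0.15363566]), 'wrist_torque': array([-0.01881277,  0.04400888,  0.06841649]), 'grip_width': 0.9995952213898638}
```

View pics/side0.png

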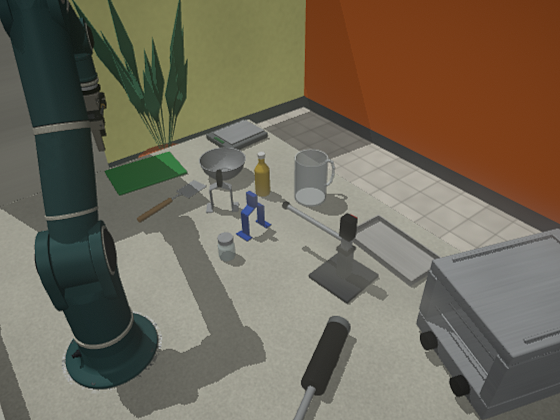

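View pics/top0.png

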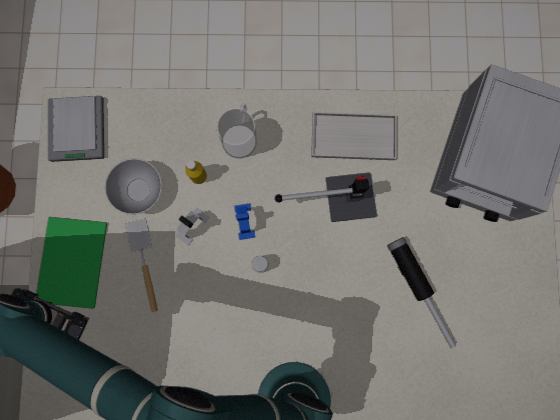

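```bash
python3 - <<'E'
import cv2
a=cv2.imread("pics/side0.png")[160:260,200:300];b=cv2.imread("pics/top0.png")[180:260,170:270]
cv2.imwrite("pics/crop_s.png",cv2.resize(a,None,fx=6,fy=6,interpolation=2))
cv2.imwrite("pics/crop_t.png",cv2.resize(b,None,fx=7,fy=7,interpolation=2))
a=cv2.imread("pics/side0.png")[180:310,270:410];
cv2.imwrite("pics/crop_st.png",cv2.resize(a,None,fx=4.5,fy=4.5,interpolation=2))
E
```

```text
(no output)
```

View pics/crop_s.png

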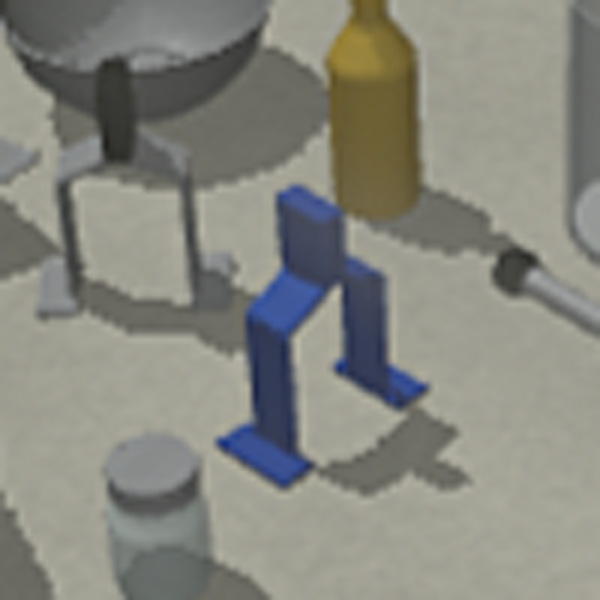

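View pics/crop_t.png

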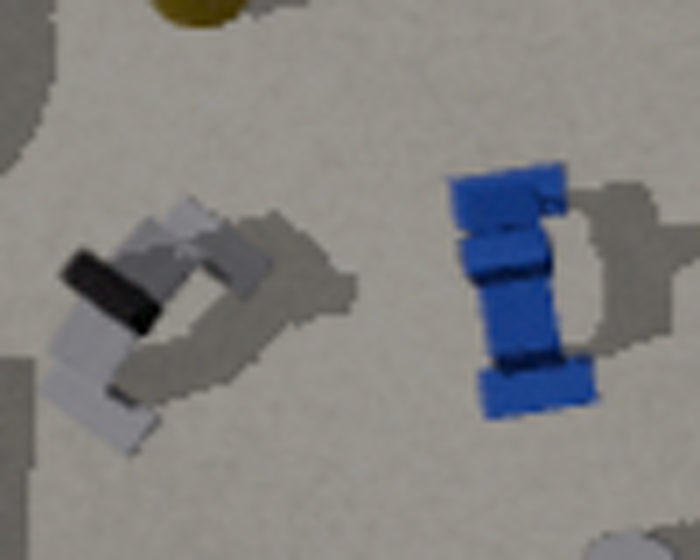

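View pics/crop_st.png

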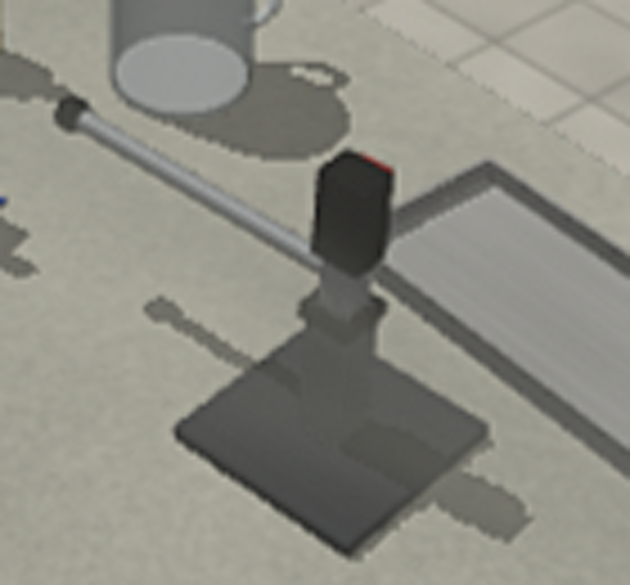

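```bash
cat > fit.py <<'E'
from cell import robot, grip, kin, viewer
import cv2, numpy as np
from scipy.optimize import minimize
def cam(c):
    i=viewer.camera_info(c); return np.array(i["camera_matrix"]),np.array(i["R"]),np.array(i["t"])
C={c:cam(c) for c in("side","top")}
def proj(c,P):
    K,R,t=C[c]; q=(R@np.asarray(P,float).T).T+t; q=q@K.T; return q[:,:2]/q[:,2:]
def box(x0,x1,y0,y1,z0,z1): return np.array([[x,y,z] for x in(x0,x1) for y in(y0,y1) for z in(z0,z1)],float)
def prism(pts,y0,y1): return np.array([[x,y,z] for x,z in pts for y in(y0,y1)],float)
LIFTER=[box(-53.5,-31.5,-25,25,0,4),box(31.5,53.5,-25,25,0,4),box(-35.5,-31.5,-15,15,0,78),box(31.5,35.5,-15,15,0,78),
 prism([(-35.5,75),(-35.5,80),(0,95.5),(0,99.5)],-15,15),prism([(35.5,75),(35.5,80),(0,95.5),(0,99.5)],-15,15),box(-8,8,-18,18,96,142)]
RAIL=[box(-7,7,0,215,127,141),box(-12,12,213,237,122,146),box(-14,14,-18,18,150,214),box(14,21.5,-12,12,163,209)]
def place(parts,p):
    c,s=np.cos(p[2]),np.sin(p[2]);Rz=np.array([[c,-s,0],[s,c,0],[0,0,1]])
    z=p[3] if len(p)>3 else 0
    return [b@Rz.T+[p[0],p[1],z] for b in parts]
def render(c,parts,S=4):
    m=np.zeros((420*S,560*S),np.uint8)
    for b in parts:
        cv2.fillConvexPoly(m,cv2.convexHull(((proj(c,b)+.5)*S*16-8).round().astype(np.int32)),255,shift=4)
    return cv2.resize(m,(560,420),interpolation=cv2.INTER_AREA)/255.
def fit(parts,masks,p0):
    def cost(v):
        p=[v[0]*10,v[1]*10,v[2]*.1]
        return sum(np.abs(render(c,place(parts,p))-cv2.GaussianBlur(m.astype(np.float32),(0,0),.5)).sum()/m.sum() for c,m in masks.items())
    v0=np.array([p0[0]/10,p0[1]/10,p0[2]*10])
    r=minimize(cost,v0,method="Nelder-Mead",options=dict(initial_simplex=np.vstack([v0,v0+np.eye(3)*.8]),maxiter=150))
    return r.x*[10,10,.1],r.fun
E
python3 - <<'E'
from fit import *
ims={}
for nm,name,parts,p0,uv in(("L","rack_lifter",LIFTER,[508,312,.89],{"side":(222,195),"top":(190,225)}),):
    M={}
    for c in C:
        ims[c]=viewer.read_camera(c)
        best=None
        for d in viewer.silhouettes(name,c):
            m=d["mask"].astype(bool);ys,xs=np.nonzero(m); ce=np.array([xs.mean(),ys.mean()]);print(c,ce,m.sum(),d["confidence"])
            if np.hypot(*(ce-uv[c]))<15 and best is None: best=m
        M[c]=best
    M={k:v for k,v in M.items() if v is not None}
    pl=fit(parts,M,p0); print(pl)
    for c in M: print(c,fit(parts,{c:M[c]},p0))
M={}
for c in C:
    for d in viewer.silhouettes("rail_lift",c):
        m=d["mask"].astype(bool);ys,xs=np.nonzero(m);print(c,xs.min(),xs.max(),ys.min(),ys.max(),m.sum(),d["confidence"])
        if c not in M: M[c]=m
ps=fit(RAIL,M,[600,-174,.12]);print(ps)
for c in M: print(c,fit(RAIL,{c:M[c]},[600,-174,.12]))
np.savez("p.npz",l=pl[0],s=ps[0])
out=[]
for c,(x,y) in(("side",(190,150)),("top",(160,140))):
    im=ims[c][:,:,::-1].copy();im=cv2.resize(im,None,fx=4,fy=4)
    for P in place(LIFTER,pl[0])+place(RAIL,ps[0]):
        h=cv2.convexHull(((proj(c,P)+.5)*4).astype(np.float32)).astype(int);cv2.polylines(im,[h],True,(0,255,255),1)
    cv2.imwrite(f"pics/fit_{c}.png",im[y*4:y*4+520,x*4:x*4+800])
E
```

```text
side [251.32277526 215.67873303] 663 0.82
side [219.76696165 191.62536873] 339 0.7
top [243.67895879 220.94143167] 461 0.96
top [188.48536585 224.94390244] 410 0.65
(array([507.95110009, 296.87166945,   1.07234512]), np.float64(3.270726152555173))
side (array([533.34387668, 337.65767708,   1.41709347]), np.float64(1.67734842825111))
top (array([506.55345978, 313.41300449,  -0.59539499]), np.float64(0.25221396348657316))
side 206 238 169 212 337 0.74
side 283 356 202 250 894 0.65
side 255 270 152 196 536 0.59
top 275 368 177 200 519 0.93
top 274 375 172 221 2343 0.66
(array([ 6.00537514e+02, -1.73322733e+02,  1.09391958e-01]), np.float64(4.479908466622074))
side (array([ 4.94240939e+02,  2.81158926e+02, -4.43547043e-01]), np.float64(1.6972237852827956))
top (array([ 6.01715435e+02, -1.74116804e+02,  1.22043316e-01]), np.float64(0.4571975663332927))
```

```bash
python3 - <<'E'
from fit import *
ims={}
def get(name,c,p0,parts):
    ims[c]=viewer.read_camera(c); r=render(c,place(parts,p0))>.5; b=None;bi=0
    for d in viewer.silhouettes(name,c):
        m=d["mask"].astype(bool);i=(m&r).sum()/(m|r).sum()
        if i>bi:b,bi=m,i
    print(name,c,bi);return b
res={}
for k,name,parts,p0 in(("l","rack_lifter",LIFTER,[507,313,-.65]),("s","rail_lift",RAIL,[601,-174,.12])):
    M={c:get(name,c,p0,parts) for c in C}
    r=fit(parts,M,p0);res[k]=r[0];print(r)
    for c in M: print(c,fit(parts,{c:M[c]},p0))
np.savez("p.npz",**res)
for c,(x,y) in(("side",(190,150)),("top",(170,140))):
    im=ims[c][:,:,::-1].copy();im=cv2.resize(im,None,fx=4,fy=4)
    for P in place(LIFTER,res["l"])+place(RAIL,res["s"]):
        h=cv2.convexHull(((proj(c,P)+.5)*4).astype(np.float32)).astype(int);cv2.polylines(im,[h],True,(0,255,255),1)
    cv2.imwrite(f"pics/fit_{c}2.png",im[y*4:y*4+520,x*4:x*4+800])
o=robot.observe();print(o["t"]);np.set_printoptions(precision=3,suppress=True)
from scipy.spatial.transform import Rotation as Ro
print(Ro.from_rotvec(o["tcp_rot"]).as_matrix())
# ik plans
Q={}
def down(a): # jaw dir angle a; x down
    y=np.array([np.cos(a),np.sin(a),0]);x=np.array([0,0,-1.]);return Ro.from_matrix(np.c_[x,y,np.cross(x,y)]).as_rotvec()
l,s=res["l"],res["s"]
for f in(0,np.pi):
    print("pick",f,kin.ik([l[0],l[1],106],down(l[2]+f)),"hang",kin.ik([583,-33,151],down(s[2]+f)),"grip",kin.ik([s[0],s[1],167],down(s[2]+f)),kin.ik([s[0],s[1],267],down(s[2]+f)))
E
```

```text
rack_lifter side 0.8220858895705522
rack_lifter top 0Traceback (most recent call last):
  File "<stdin>", line 12, in <module>
  File "fit.py", line 28, in fit
    r=minimize(cost,v0,method="Nelder-Mead",options=dict(initial_simplex=np.vstack([v0,v0+np.eye(3)*.8]),maxiter=150))
    res = _minimize_neldermead(fun, x0, args, callback, bounds=bounds,
                               **options)
    fsim[k] = func(sim[k])
              ~~~~^^^^^^^^
    fx = function(np.copy(x), *(wrapper_args + args))
  File "fit.py", line 26, in cost
    return sum(np.abs(render(c,place(parts,p))-cv2.GaussianBlur(m.astype(np.float32),(0,0),.5)).sum()/m.sum() for c,m in masks.items())
  File "fit.py", line 26, in <genexpr>
    return sum(np.abs(render(c,place(parts,p))-cv2.GaussianBlur(m.astype(np.float32),(0,0),.5)).sum()/m.sum() for c,m in masks.items())
                                                                ^^^^^^^^
AttributeError: 'NoneType' object has no attribute 'astype'
```

```bash
cat > a.py <<'E'
from fit import *
ims={}
def get(name,c,p0,parts):
    for k in range(4):
        ims[c]=viewer.read_camera(c); r=render(c,place(parts,p0))>.5; b=None;bi=0
        for d in viewer.silhouettes(name,c):
            m=d["mask"].astype(bool);i=(m&r).sum()/(m|r).sum()
            if i>bi:b,bi=m,i
        print(name,c,bi)
        if bi>.4: return b
res={}
for k,name,parts,p0 in(("l","rack_lifter",LIFTER,[507,313,-.65]),("s","rail_lift",RAIL,[601,-174,.12])):
    M={c:get(name,c,p0,parts) for c in C}
    M={c:m for c,m in M.items() if m is not None}
    r=fit(parts,M,p0);res[k]=r[0];print(r)
    for c in M: print(c,fit(parts,{c:M[c]},p0))
np.savez("p.npz",**res)
for c,(x,y) in(("side",(190,150)),("top",(170,140))):
    im=ims[c][:,:,::-1].copy();im=cv2.resize(im,None,fx=4,fy=4)
    for P in place(LIFTER,res["l"])+place(RAIL,res["s"]):
        h=cv2.convexHull(((proj(c,P)+.5)*4).astype(np.float32)).astype(int);cv2.polylines(im,[h],True,(0,255,255),1)
    cv2.imwrite(f"pics/fit_{c}2.png",im[y*4:y*4+520,x*4:x*4+800])
o=robot.observe();print(o["t"]);np.set_printoptions(precision=3,suppress=True)
from scipy.spatial.transform import Rotation as Ro
print(Ro.from_rotvec(o["tcp_rot"]).as_matrix())
def down(a):
    y=np.array([np.cos(a),np.sin(a),0]);x=np.array([0,0,-1.]);return Ro.from_matrix(np.c_[x,y,np.cross(x,y)]).as_rotvec()
l,s=res["l"],res["s"]
for f in(0,np.pi):
    print("pick",f,kin.ik([l[0],l[1],106],down(l[2]+f)),"hang",kin.ik([583,-33,151],down(s[2]+f)),"grip",kin.ik([s[0],s[1],167],down(s[2]+f)),kin.ik([s[0],s[1],267],down(s[2]+f)))
E
python3 a.py
```

```text
rack_lifter side 0.8285123966942148
rack_lifter top 0.9182156133828996
(array([507.25757673, 312.8815429 ,  -0.62866855]), np.float64(0.2899109788476225))
side (array([506.7611479 , 311.23432691,  -0.61277711]), np.float64(0.17758477312325666))
top (array([506.81544081, 313.08299578,  -0.63484686]), np.float64(0.09525540490622267))
rail_lift side 0.7242314647377939
rail_lift top 0.8233034571062741
(array([ 6.00594862e+02, -1.75017554e+02,  1.12047464e-01]), np.float64(0.5340091124399341))
side (array([ 5.97485498e+02, -1.79185916e+02,  8.93070510e-02]), np.float64(0.3042536081307368))
top (array([ 6.00578370e+02, -1.73308098e+02,  1.13556617e-01]), np.float64(0.19389277873278557))
1.7
[[ 0.     0.391  0.92 ]
 [ 0.     0.92  -0.391]
 [-1.     0.     0.   ]]
pick 0 [-0.926  0.529  0.418  1.846 -0.282  0.825 -0.995] hang [-0.436  0.468  0.567  1.855 -0.312  0.908  0.389] grip [-0.343  0.579  0.804  1.748 -0.48   1.022  0.749] [-0.373  0.466  0.838  1.651 -0.368  1.19   0.663]
pick 3.141592653589793 [-0.467  0.518 -0.185  1.814  0.125  0.821  1.799] hang [-0.875  0.854  1.344  1.878 -0.907  1.203 -2.24 ] grip [-0.595  0.895  1.342  1.761 -0.918  1.274 -2.045] [-0.613  0.726  1.35   1.663 -0.725  1.355 -2.177]
```

View pics/fit_side2.png

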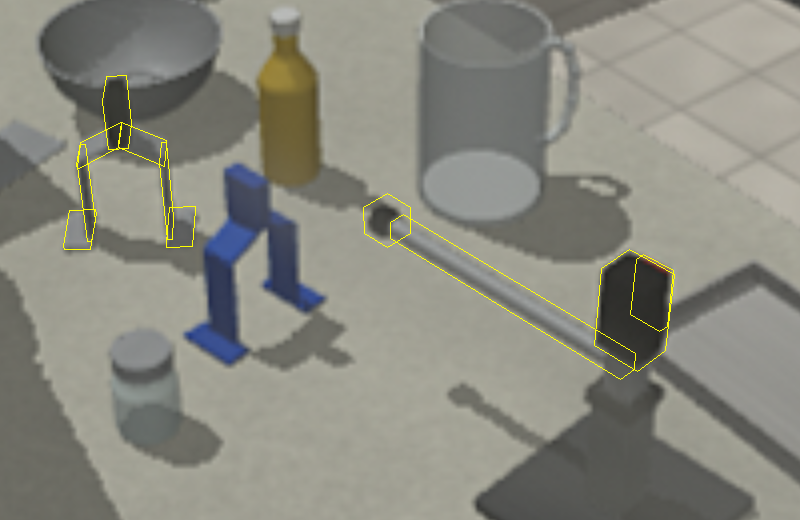

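View pics/fit_top2.png

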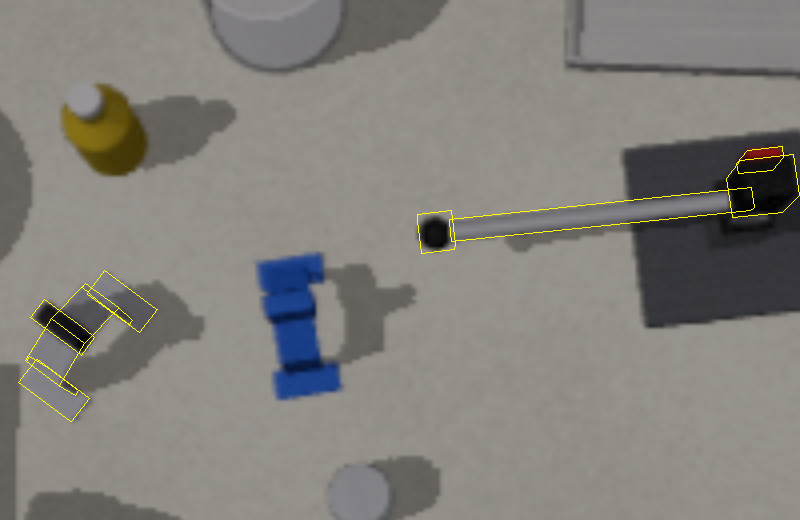

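```bash
cat > h.py <<'E'
from fit import *
from scipy.spatial.transform import Rotation as Ro
np.set_printoptions(precision=2,suppress=True)
d=np.load("p.npz");l,s=d["l"],d["s"]
s=np.array([601,-174.5,.113])
def down(a):
    y=np.array([np.cos(a),np.sin(a),0]);x=np.array([0,0,-1.]);return Ro.from_matrix(np.c_[x,y,np.cross(x,y)]).as_rotvec()
def st(m=""):
    o=robot.observe();print(m,"t%.2f"%o["t"],o["tcp_pos"],"F",o["contact_force"],"T",o["wrist_torque"],"w%.1f"%(o["grip_width"]*92));return o
def shot(n):
    for c in C: cv2.imwrite(f"pics/{n}_{c}.png",viewer.read_camera(c)[:,:,::-1])
E
python3 - <<'E'
from h import *
R=down(l[2])
robot.movep([l[0],l[1],240],R);st()
grip(.55)
robot.servo_line([l[0],l[1],107],feed=150);st("down")
grip(0,25);st("grip")
robot.servo_line([l[0],l[1],150],feed=120);st("up")
shot("lift")
E
```

```text
t3.12 [506.44 314.31 239.79] F [-0.65  0.17 -0.92] T [0.06 0.14 0.01] w91.8
down t4.91 [507.98 313.19 107.88] F [ 1.38  0.02 -0.18] T [-0.06  0.19  0.  ] w50.6
grip t5.53 [507.35 312.96 107.21] F [-0.43 -0.08  2.48] T [-0.12  0.21  0.  ] w15.9
up t6.03 [506.92 312.85 149.76] F [ 0.65 -0.29 -1.84] T [-0.05  0.12  0.02] w15.8
```

View pics/lift_side.png

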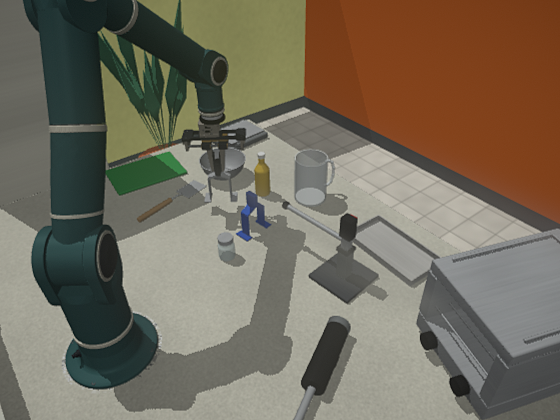

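The steel lifter is held upright between the fingers at about (219,170), with its feet around (210,195) and (234,197). The blue one is untouched at (253,213). Next I carry it over the bar.

```bash
python3 - <<'E'
from h import *
b=np.array([s[0]-140*np.sin(s[2]),s[1]+140*np.cos(s[2])]);b=(b+[583,-33])/2;print(b)
robot.servo_line([l[0],l[1],325],feed=250)
robot.servo_line([*b,325],feed=250,rotation=down(s[2]));st("over")
robot.servo_line([*b,175],feed=150);robot.hold(.2);st("pre")
shot("pre")
E
python3 - <<'E'
import cv2,numpy as np
a=cv2.resize(cv2.imread("pics/pre_side.png")[140:280,240:400],None,fx=4,fy=4)
b=cv2.resize(cv2.imread("pics/pre_top.png")[130:250,250:400],None,fx=4,fy=4)
cv2.imwrite("pics/pre_cs.png",a);cv2.imwrite("pics/pre_ct.png",b)
E
```

```text
[584.11 -34.2 ]
over t8.56 [583.89 -33.17 324.54] F [-0.45  0.1  -1.09] T [-0.01  0.06  0.05] w16.0
pre t9.91 [584.55 -34.18 175.8 ] F [-0.08 -0.2  -0.52] T [-0.03  0.06 -0.06] w15.6
```

View pics/pre_cs.png

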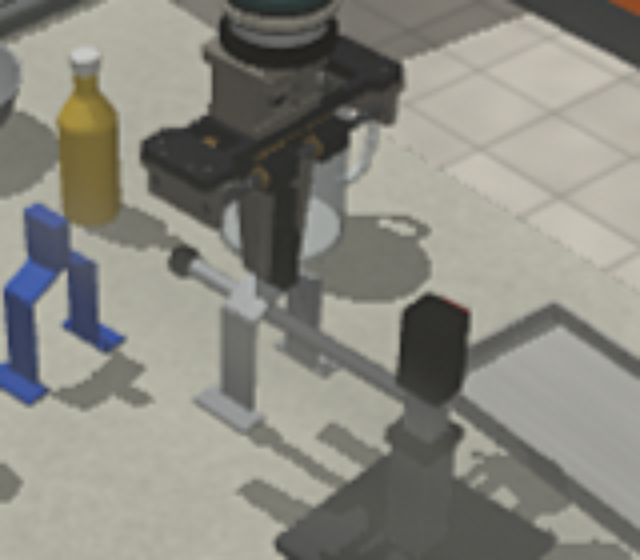

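View pics/pre_ct.png

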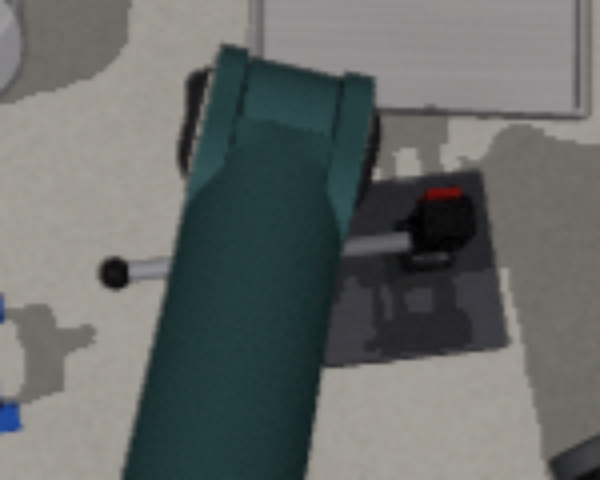

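The legs stand astride the bar, one leg on each side, at crop (238,360) and (305,310). I lower it in steps while watching the force.

```bash
python3 - <<'E'
from h import *
b=[584.1,-34.2]
robot.servo_line([*b,157],feed=60);robot.hold(.15);st()
for z in (155,154,153,152,151.3,150.5):
    robot.servo_line([*b,z],feed=30);robot.hold(.15);o=st(z)
    if o["contact_force"][2]>3.5: break
grip(.5);robot.hold(.3);st("open")
shot("hung")
robot.servo_line([*b,260],feed=150);st("up")
shot("hung2")
a=cv2.resize(cv2.imread("pics/hung2_side.png")[140:280,240:400],None,fx=4,fy=4)
cv2.imwrite("pics/hung2_cs.png",a)
for c in C:
  K,R,t=C[c]
  for n in("crown","bar_seat","grip_mid"):
    for dd in viewer.pinpoint(n,c):print(c,n,dd["confidence"],R.T@(np.array(dd["at"])-t))
E
```

```text
t10.61 [584.31 -34.27 157.16] F [-0.21  0.26 -1.51] T [-0.09  0.01 -0.02] w15.9
155 t11.01 [584.13 -34.2  155.07] F [-0.21  0.58 -2.34] T [-0.    0.07 -0.06] w15.9
154 t11.41 [584.11 -34.2  154.01] F [-0.37 -0.69 -2.08] T [-0.12  0.05 -0.03] w15.5
153 t11.81 [584.32 -34.2  153.24] F [-0.9   0.08  1.47] T [-0.07  0.07 -0.04] w15.9
152 t12.21 [584.36 -34.23 153.14] F [-3.09  0.31  7.54] T [-0.05  0.72  0.  ] w16.2
open t13.12 [584.11 -34.21 152.  ] F [-0.29 -0.09 -0.59] T [-0.06  0.02 -0.06] w45.9
up t14.08 [583.46 -34.03 259.11] F [0.29 0.46 0.01] T [-0.06  0.06  0.01] w46.0
side crown 0.92 [585.8  -39.33 142.62]
side crown 0.62 [ 361.04 -357.71   -0.97]
side crown 0.58 [520.7  153.18  95.49]
side bar_seat 0.91 [585.09 -34.78 139.73]
side bar_seat 0.53 [ 603.2  -175.75  188.09]
side grip_mid 0.59 [ 605.93 -178.17  190.51]
top crown 0.93 [521.98 149.73  97.17]
top bar_seat 0.7 [386.17 451.44  -0.76]
top grip_mid 0.88 [ 603.53 -173.18  185.01]
```

View pics/hung2_cs.png

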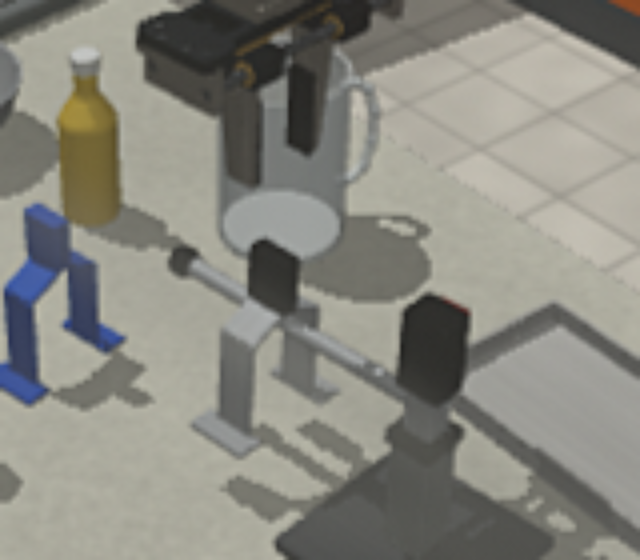

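The lifter hangs upright and free, seated with its crown over the bar at crop (265,300). Next is the stand's grip. I close lightly first to check centring.

```bash
python3 - <<'E'
from h import *
g=s[:2]+0.75*np.array([np.cos(s[2]),np.sin(s[2])])
robot.servo_line([*g,260],feed=150,rotation=down(s[2]))
grip(.65)
robot.servo_line([*g,167],feed=120);robot.hold(.2);st("down")
shot("g0")
for c in C:
    a=cv2.imread(f"pics/g0_{c}.png")[140:280,270:430];cv2.imwrite(f"pics/g0c_{c}.png",cv2.resize(a,None,fx=4,fy=4))
E
```

```text
down t17.10 [ 602.21 -174.5   167.85] F [-1.11  0.08  0.42] T [-0.06  0.01  0.01] w59.7
```

View pics/g0c_side.png

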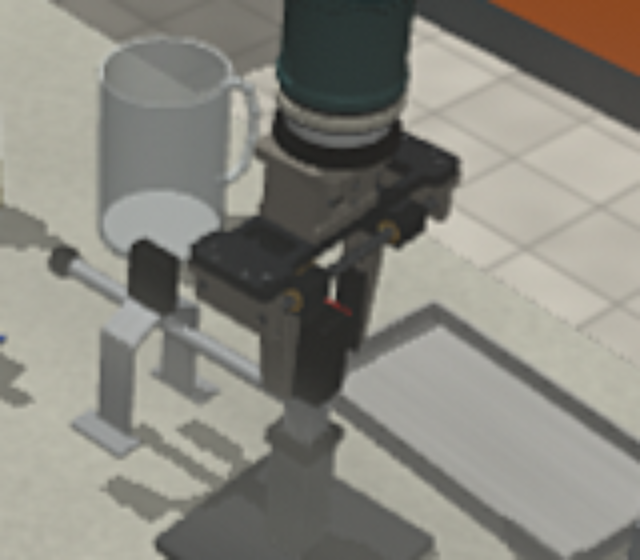

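The fingers straddle the black grip and the red button shows between them at crop (338,307). Closing now.

```bash
python3 - <<'E'
from h import *
grip(0,20);robot.hold(.2);st("20N")
grip(0,45);robot.hold(.3);st("45N")
E
```

```text
20N t18.00 [ 601.39 -174.41  167.06] F [-3.13  0.09  2.36] T [-0.02  0.2   0.27] w28.6
45N t18.52 [ 601.06 -174.46  167.07] F [-5.26  0.98  3.05] T [0.07 0.12 0.27] w28.0
```

```bash
python3 - <<'E'
from h import *
g=[601.1,-174.45]
robot.servo_line([*g,175],feed=25);o=st("8mm")
if abs(o["contact_force"][2])<30:
    robot.servo_line([*g,262],feed=40);robot.hold(.3);st("95")
shot("u")
a=cv2.imread("pics/u_side.png")[100:280,240:430];cv2.imwrite("pics/u_c.png",cv2.resize(a,None,fx=3.3,fy=3.3))
E
```

```text
8mm t18.99 [ 601.07 -174.41  174.64] F [ 0.44 -0.72 -9.57] T [-0.31 -1.2   0.32] w28.2
95 t21.62 [ 601.03 -174.43  262.21] F [-2.59 -0.54 -6.25] T [-0.13 -0.47  0.32] w28.0
```

View pics/u_c.png

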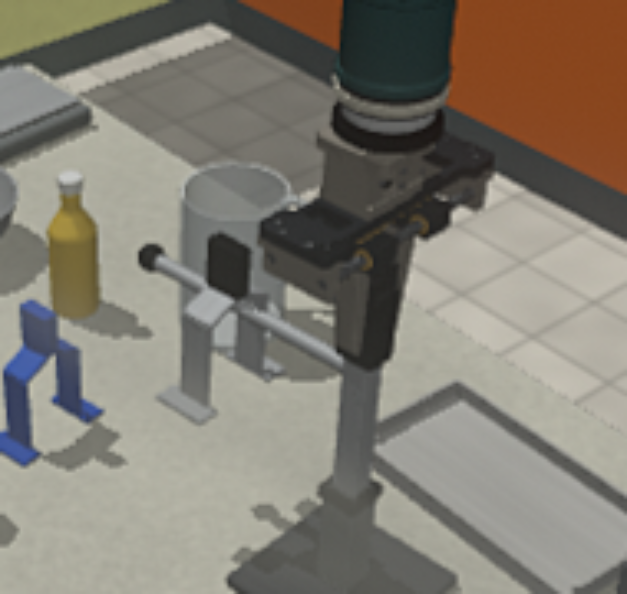

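The inner tube is well out, with the lifter hanging upright at crop (215,330). I now creep up to the hard end.

```bash
python3 - <<'E'
from h import *
g=[601.1,-174.45]
for z in(265,266,267,268,269,270,271):
    robot.servo_line([*g,z],feed=20);robot.hold(.15);o=st(z)
    if o["contact_force"][2]<-18: break
robot.hold(.5);st("end")
E
```

```text
265 t22.17 [ 601.02 -174.4   264.91] F [-1.45 -0.27 -9.6 ] T [-0.15 -0.68  0.29] w28.0
266 t22.57 [ 601.01 -174.43  265.95] F [ -2.28   0.33 -10.63] T [-0.19 -0.76  0.36] w27.7
267 t22.97 [ 601.03 -174.42  267.09] F [-2.45  1.29 -9.28] T [-0.16 -0.62  0.33] w28.0
268 t23.37 [ 601.02 -174.43  267.19] F [  0.98  -1.15 -20.23] T [-0.41 -1.6   0.33] w27.9
end t23.87 [ 600.99 -174.44  267.21] F [  3.77  -2.72 -25.36] T [-0.56 -2.01  0.38] w27.7
```

```bash
python3 - <<'E'
from h import *
robot.servo_line([601.1,-174.45,267.4],feed=20);robot.hold(.8);st("hold")
shot("fin")
K,R,t=C["side"]
for c in C:
  K,R,t=C[c]
  for n in("crown","bar_seat","grip_mid"):
    for dd in viewer.pinpoint(n,c)[:2]:print(c,n,dd["confidence"],R.T@(np.array(dd["at"])-t))
im=cv2.resize(cv2.imread("pics/fin_side.png"),None,fx=4,fy=4)
for P in place(RAIL,[*s,100])+place(LIFTER,[584.5,-35,s[2],145.5]):
    cv2.polylines(im,[cv2.convexHull(((proj("side",P)+.5)*4).astype(np.float32)).astype(int)],True,(0,255,255),1)
cv2.imwrite("pics/fin_c.png",im[480:1080,1000:1720])
robot.hold(1);st()
E
```

```text
hold t24.92 [ 601.   -174.43  267.19] F [  2.69  -2.33 -25.06] T [-0.52 -1.8   0.38] w27.9
side crown 0.88 [522.93 155.01  91.42]
side crown 0.64 [587.21 -39.69 239.59]
side bar_seat 0.61 [583.16 -34.15 240.36]
side bar_seat 0.44 [386.99 447.97  -1.93]
side grip_mid 0.91 [ 601.44 -178.42  284.95]
top crown 0.69 [523.19 150.14  97.85]
top crown 0.65 [585.83 -36.47 242.53]
top bar_seat 0.85 [583.31 -32.9  238.21]
top grip_mid 0.65 [ 603.65 -175.08  286.73]
 t26.32 [ 601.01 -174.38  267.2 ] F [  2.11  -2.52 -24.76] T [-0.56 -1.76  0.29] w28.1
```

View pics/fin_c.png

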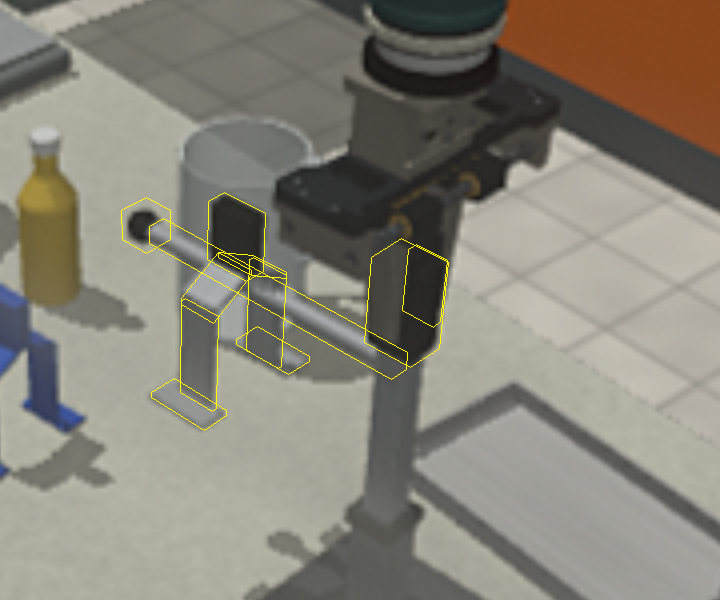

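View pics/fin_top.png

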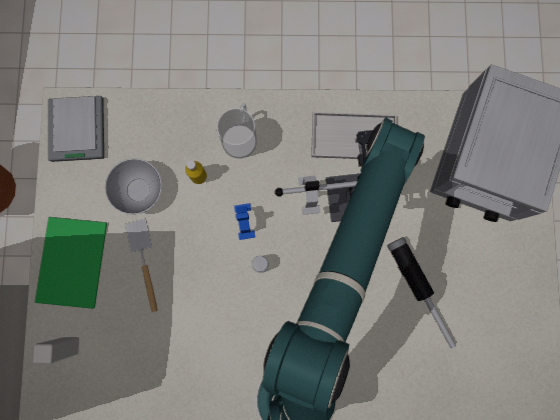

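The model drawn at +100 mm lies on both the bar and the hanging lifter, at crop (190,330). In the top picture the bystanders are where they were. The force is steady, so I hand in.

```bash
python3 - <<'E'
from h import *
robot.job_done();st("done")
E
```

```text
the job is handed in; nothing more can be done
the job is handed in; nothing more can be done
```

The steel lifter now hangs astride the bar. I took the stand's black grip with 45 N and drew the bar up past the first stop to the hard end at the second. The job was handed in at about 26 s, with the arm still holding the bar up there.

**Last checks**
- **Height:** the tool came to rest at 267.2 mm, 100 mm above where it gripped. Both cameras put bar_seat at 238–240 mm, against about 241 mm expected.
- **Button:** the fingers read about 28 mm apart, against 29.5 mm for the button fully in. The bar also moved freely, so it is squeezed in.
- **Lifter:** it hangs upright and clear of the gripper, with its crown at about 240–243 mm. The model drawn at +100 mm lies on it in the side picture.
- **Counter:** the blue look-alike and the other things look unmoved in the last top picture.

**Disagreements**
- **Push on the stop:** the wrist force stayed at about 25 N after I eased the target, so the arm still presses lightly on the end stop. It was steady over the last second or two.
- **Point finder:** it put grip_mid within 2 mm of the expected height, but up to 5 mm off sideways in the side view. It also gave a few stray hits elsewhere, which I ignored.

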